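# Raise the shop's photo lamp beside the model ship

### The arm

A 6-joint arm with a two-finger parallel gripper is mounted at the origin on the work surface. World frame = base frame: x ahead of the robot, y to its left, z up, the work surface at z = 0. Lengths are in m, angles in degrees, forces in N, time in s.
With the tool pointing down it reaches from about 0.275 to 0.825 m from the base axis. Payload 4.9 kg.
Tool frame: the origin (TCP) lies at the very end of the fingers, on their centre line; the grasp point (between the pads) lies 19 mm behind it (robot.grasp_offset is the distance from the TCP to the grasp point, in m); z points along the fingers, y is the line along which they close (so a half turn about z gives the same grasp; the last joint's range is limited). The gripper opens to 85 mm and grips with 20 to 120 N. Pads are 22 mm wide; open, the fingers measure 114 mm over their backs; the gripper's body (76 mm by 85 mm) begins 54 mm behind the grasp point. The pads swing forward as they close: fully open they stand 13 mm farther back than shut.
Start: joints at [59.633, 18.69, -11.035, 60.275, 0, 82.311], TCP at [0.212, 0.507, 0.231] pointing down, gripper open.
Joint ranges: [-152.03, 152.03], [-55.5, 102.48], [-74.3, 77.21], [-110.64, 120.58], [-84.22, 78.4], [-180, 180]. Speed limits (degrees/s): [147.25, 147.25, 180, 180, 180, 180].

### API

Orientations are given as [roll, pitch, yaw] about the fixed x, y, z axes, in that order (R = Rz(yaw) Ry(pitch) Rx(roll)).
In Python, from rig import readout, viewer, robot gives the robot as it stands. The module is installed in compiled form; this text tells all that it offers.
- The arm moves only by the shell command python3 -m inch 'ROWS' [OPENING] [FORCE]. ROWS is JSON, a list of rows, each an object with "dp": the shift along the tool's x, y, z normalised to -1 to 1, where 1 is 250 mm, a list of three; "rot": the turn, a rotation vector about the tool's x, y, z normalised to -1 to 1, where 1 is pi rad, a list of three. A call has exactly 5 rows; each row is the pose to reach, as a shift and turn from the pose commanded when the call began, along the tool's axes at that moment, turning the shorter way round; what a row does not reach only later rows make up. A row lasts 1/8 s, in which the tool goes at most 62.5 mm and 10.7 degrees, less where a joint would pass 70% of its speed; a pose out of reach is approached as far as the arm can. A call with a number of a shift or a turn outside -1 to 1 is refused whole. A call with a gripper value outside its range is refused whole. OPENING is the opening, from -1 (shut) to 1 (fully open), set as the call begins (- or left out, the last holds). The fingers move at their own pace and stop on an object; FORCE is the grip in N (left out, the last holds). Time passes only in rows, so rows that repeat a pose let the fingers close, or fill a call up. It gives the time, the measured TCP pose, the force, the opening and the grip force at its end, in the units of the state.
- readout.get_obs(): the state, without advancing time (a new reading comes with each control period).
- viewer.get_image(name): name is "side" or "top" or "wrist"; returns (picture, depth): 420x560x3 uint8, red, green, blue; 420x560 float32, m along the optical axis (not along the pixel's ray), 0 where there is no reading.
- viewer.camera_params(name): a dict with "K" (3x3 intrinsics, pixels), "k1" (the pictures are not rectified: a ray, as slopes to the right and down, at radius r is drawn at 1 + k1 r^2 times it, then the intrinsics apply), "pose" (4x4, takes a point from camera to world coordinates). Camera axes: x right, y up, looking along -z (the intrinsics and any distortion apply to the point x, -y, -z); pixel columns grow to the right and rows downward; lengths in m; the calibration is good to about 2 mm. A picture is of the moment at which its call begins: read the wrist's pose just before it. camera_params takes no time and is no camera call; for the wrist camera it gives the pose at the moment of the call.
- robot.job_done(): hands the job in; it is judged then, once.
Trained networks look in the newest picture that a camera, given by its name, has taken for a name from the list of things; names that differ only in an ending like _2 or _b are one class to them, and where a whole thing is asked for, a point or a joint stands for the part that bears it (a point fixed in the world has none). Each returns a list of dicts, best first, with "confidence" (0 to 1); they miss things now and then, are a little off and sometimes report something else, mostly with a low value. They report only what shows in the picture. A call takes as long as a camera call.
- viewer.cut_out(camera, label): "mask" (420x560 bool, what is visible of it) and "rect" ([centre column, centre row, width, height] in pixels, round what is visible of it).
- viewer.mark_of(camera, label): "uv" ([column, row] in pixels: a listed point, or the origin of a listed thing).
The state is a dict: "time_s": time; "qpos": joint angles; "joint_velocities": joint speeds; "tau": joint torques, N m; "position": TCP position; "eef_rot": TCP orientation; "ft_force": force on the tool from outside, world axes, zero at the start; "moment": the same for the moment, N m; "opening": finger opening in m; "gripper_force": force on a finger pad.
Only numpy, scipy, OpenCV 4.12 (cv2) and the standard library are available. Lean on these libraries where they do the work, as an engineer would, in place of code of your own. Each camera call takes 0.05 s, during which the arm holds its last target. There are 200 camera calls.

### The job

The model ship is to be photographed: slide the lamp stand along its rail, with the lamp column still fully down, until its white pointer is in line with the red marker (not the blue one). Then squeeze the yellow button on the column's grip, pull the lamp column straight up past its first stop to the second stop at full height, and finish while still holding it up there with the fingers, since nothing locks it at the top. Leave the goods on the counter where they are.

Things in the scene. Friction and masses are not known exactly. Their poses are not given: they have to be found in the camera images.
- rail: Aluminium lamp rail screwed to the counter, 60 mm wide, 460 mm long along its y, 22 mm high, black end blocks 34 mm high. Origin: centre of its underside; z up; x is across the rail, away from the robot (within 0.25 rad of world x).
- mark_red: Red marker fixed at the far (+x) side of the rail, 10 mm wide along the rail, 45 mm long across it, 20 mm high (its foot next to the rail is 30 mm wide). Origin: centre of its underside; axes parallel to the rail's. 70 to 130 mm to one side of the rail's middle.
- mark_blue: Blue marker of the same form at the other side of the rail's middle; not used today.
- pointer (a point): Outer end of the white pointer (5 mm wide) on the far (+x) edge of the carriage, 39 mm above the counter. It runs just above the markers without touching them. In line means: the same y, in the rail's frame, as the red marker's origin.
- carriage (a joint): Slide along the rail's y of the black carriage (70 x 80 x 24 mm) that carries the lamp column; m, 0 at the rail's middle, end stops at -0.17 and 0.17. About 2.5 N of friction; stays where it is left. Move it by the column's grip, or push the carriage or the outer tube on it (40 mm square, up to 186 mm above the counter with its 46 mm collar; it does not rise).
- column (a joint): Extension of the telescoping lamp column, m: 0 down, 0.055 first stop, 0.110 second stop (full height, hard end). A latch locks it at 0 and catches it at 0.055 (play 1.5 mm) unless the yellow button is pressed 5 mm or more; held pressed, it passes the first stop freely. Nothing locks it at 0.110: let go, it sinks (0.35 kg) to the first stop. Up needs about 5 N.
- grip: Grey grip block on top of the column, 31 mm across the rail (x), 46 mm along it (y), 52 mm high. Origin: its middle, 217 mm above the counter with the column down; axes parallel to the rail's. A 10 mm steel arm leaves its +y side 18 mm below the origin and carries a flat black lamp panel (14 x 100 x 56 mm, 95 to 195 mm out in y, its top 10 mm above the origin).
- button (a joint): Yellow button, 34 mm wide, 36 mm high, in the grip's +x face (away from the robot): travel in m, 0 out, 0.007 fully in. Springs back; 3 N to start, 8 N fully in. Grip and button measure 39 mm in x when out, 32 mm (centred on the grip's origin) when in: fingers closing on the block along the rail's x squeeze it in.
- button_face (a point): Centre of the button's outer face.
- ship: Model steamer, black hull, white deckhouses, two funnels: 302 mm long along its y, 56 mm wide, 155 mm to the mast tops, beyond the rail. Origin: centre of its underside. Leave it alone.
- wooden_box: Wooden box 110 x 150 x 75 mm to the right of the rail; origin centre of underside. Leave it alone.
- plates: Stack of white plates, 150 mm across, 46 mm high; origin centre of underside. Leave it alone.
- books: Two stacked old books, 130 x 180 mm, 58 mm high, to the left of the rail; origin centre of underside. Leave them alone.

How it is judged:
By the outcome, as a careful person would: the job done as asked, in the order asked, and still so for the second after the job is handed in, while the arm keeps its last pose, push and grip.
It also fails if it takes over 32 s, if anything falls off the work surface, if the arm or the gripper's body presses on something with over 40 N, if the wrist force passes 120 N, or if a joint passes its speed limit or range.

## Working session

There is one attempt and no reset: what is moved stays moved. The work goes in short steps, Python scripts to look and compute and a shell command to move; the robot and the scene stay as the last step left them, time stands still between calls to the robot, and variables do not carry over. Pictures are saved under pics/ and viewed, at most 10 in all, crops included, and the job is handed in when it is done.

```bash
mkdir -p pics; cat > h.py <<'E'
import numpy as np, cv2
from rig import readout, viewer, robot
from scipy.spatial.transform import Rotation as R
def und(p,uv):
    K=np.array(p["K"]);k=p["k1"];d=(np.atleast_2d(uv)-K[:2,2])/[K[0,0],K[1,1]];u=d.copy()
    for _ in range(20): u=d/(1+k*(u**2).sum(1,keepdims=True))
    return u
def ray(p,uv):
    u=und(p,uv);T=np.array(p["pose"]);return T[:3,3],np.c_[u[:,0],-u[:,1],-np.ones(len(u))]@T[:3,:3].T
def pts(p,uv,d):  # world points with depth along axis
    o,r=ray(p,uv);return o+r*np.asarray(d)[:,None]
def onz(p,uv,z):
    o,r=ray(p,uv);return o+r*((z-o[2])/r[:,2])[:,None]
def tri(ps,uvs):
    A=0;b=0
    for p,uv in zip(ps,uvs):
        o,r=ray(p,uv);r=r[0]/np.linalg.norm(r[0]);M=np.eye(3)-np.outer(r,r);A=A+M;b=b+M@o
    return np.linalg.solve(A,b)
def maskpts(p,m,depth):
    v,u=np.nonzero(m&(depth>0));return pts(p,np.c_[u,v].astype(float),depth[v,u])
E
python3 - <<'E'
from h import *
print(readout.get_obs())
for c in("side","top"):
    im,d=viewer.get_image(c);p=viewer.camera_params(c);print(c,np.round(p["pose"],3).tolist(),np.array(p["K"]).tolist(),p["k1"])
    cv2.imwrite(f"pics/{c}0.png",im[...,::-1])
    for l in("rail","mark_red","mark_blue","pointer","grip","button_face","carriage","column","ship","wooden_box","plates","books"):
        r=viewer.mark_of(c,l)[:2]
        s=viewer.cut_out(c,l)[:1]
        print(l,[(np.round(x["uv"],1).tolist(),round(x["confidence"],2)) for x in r],[(np.round(x["rect"]).tolist(),round(x["confidence"],2),np.round(np.median(maskpts(p,x["mask"],d),0),3).tolist(),np.round(np.percentile(maskpts(p,x["mask"],d),[2,98],axis=0),3).tolist()) for x in s])
E
```

```text
{'time_s': 0.0, 'qpos': array([ 5.96328159e+01,  1.87315366e+01, -1.10909852e+01,  6.02748787e+01,
       -7.39429106e-04,  8.23102057e+01]), 'joint_velocities': array([ 0.01312149, -0.02287827, -0.02715612, -0.09563433,  0.01593073,
        0.13147793]), 'tau': array([-4.21400880e-03, -4.43402767e+01,  2.62434769e+01,  1.54108694e-02,
       -4.18352247e-04, -2.22770444e-05]), 'position': array([0.2117548 , 0.50698065, 0.2305147 ]), 'eef_rot': array([-1.79903376e+02, -1.23003544e-02,  1.57322600e+02]), 'ft_force': array([-0.20152479, -0.56190669,  0.34785659]), 'moment': array([-0.0485965 , -0.00938933, -0.0107283 ]), 'gripper_force': 0.0, 'opening': 0.0852402829674044}
side [[-0.962, 0.213, -0.171, 0.427], [-0.273, -0.765, 0.584, 0.614], [-0.006, 0.608, 0.794, 0.983], [0.0, 0.0, 0.0, 1.0]] [[398.58997636983094, 0.0, 284.6356931594985], [0.0, 398.58997636983094, 210.75197397783265], [0.0, 0.0, 1.0]] -0.07972143609624698
rail [([323.8, 256.5], 0.77)] [([322.0, 260.0, 55.0, 147.0], 0.69, [0.484, 0.082, 0.032], [[0.458, -0.216, 0.019], [0.518, 0.25, 0.244]])]
mark_red [([299.9, 271.9], 0.63)] []
mark_blue [([308.9, 227.8], 0.67)] [([311.0, 226.0, 17.0, 8.0], 0.6, [0.544, -0.064, 0.018], [[0.527, -0.071, 0.006], [0.563, -0.058, 0.024]])]
pointer [([306.5, 236.7], 0.64)] [([323.0, 236.0, 30.0, 94.0], 0.97, [0.486, 0.026, 0.193], [[0.457, -0.033, 0.022], [0.523, 0.2, 0.245]])]
grip [([332.4, 207.8], 0.62), ([305.2, 237.4], 0.25)] [([324.0, 238.0, 25.0, 93.0], 0.76, [0.488, 0.036, 0.226], [[0.474, -0.015, 0.022], [0.512, 0.2, 0.245]])]
button_face [([320.0, 205.3], 0.6)] [([323.0, 205.0, 4.0, 18.0], 0.63, [0.509, 0.02, 0.234], [[0.505, -0.004, 0.205], [0.512, 0.024, 0.237]])]Traceback (most recent call last):
  File "<stdin>", line 7, in <module>
ValueError: it knows: books, button_face, grip, mark_blue, mark_red, plates, pointer, rail, ship, wooden_box
```

```bash
python3 - <<'E'
from h import *
for c in("side","top"):
    im,d=viewer.get_image(c);p=viewer.camera_params(c)
    np.savez(f"{c}.npz",im=im,d=d)
    if c=="top": print(c,np.round(p["pose"],3).tolist())
    cv2.imwrite(f"pics/{c}0.png",im[...,::-1])
    for l in("rail","mark_red","mark_blue","pointer","grip","button_face","ship","wooden_box","plates","books"):
        if c=="side" and l!="mark_red" and l not in("ship","wooden_box","plates","books"): continue
        r=viewer.mark_of(c,l)[:2]
        s=viewer.cut_out(c,l)[:1]
        print(l,[(np.round(x["uv"],1).tolist(),round(x["confidence"],2)) for x in r],[(np.round(x["rect"]).tolist(),round(x["confidence"],2),np.round(np.median(maskpts(p,x["mask"],d),0),3).tolist(),np.round(np.percentile(maskpts(p,x["mask"],d),[2,98],axis=0),3).tolist()) for x in s])
E
```

```text
mark_red [([299.4, 269.8], 0.53)] [([301.0, 272.0, 15.0, 10.0], 0.49, [0.533, 0.088, 0.017], [[0.52, 0.073, 0.004], [0.558, 0.099, 0.023]])]
ship [([246.6, 221.5], 0.83)] [([241.0, 212.0, 40.0, 94.0], 0.88, [0.75, -0.009, 0.056], [[0.724, -0.19, 0.033], [0.792, 0.105, 0.116]])]
wooden_box [([363.6, 146.2], 0.76), ([297.2, 276.2], 0.47)] [([369.0, 141.0, 47.0, 54.0], 0.93, [0.438, -0.41, 0.073], [[0.379, -0.52, 0.001], [0.498, -0.367, 0.079]])]
plates [([291.5, 144.7], 0.61), ([307.9, 238.2], 0.29)] [([294.0, 139.0, 46.0, 38.0], 0.84, [0.685, -0.38, 0.045], [[0.62, -0.465, 0.01], [0.756, -0.329, 0.05]])]
books [([245.6, 410.2], 0.77)] [([249.0, 387.0, 93.0, 63.0], 0.64, [0.563, 0.444, 0.058], [[0.484, 0.373, 0.016], [0.637, 0.506, 0.062]])]
top [[-0.004, 0.998, -0.057, 0.493], [-1.0, -0.005, -0.02, -0.029], [-0.02, 0.057, 0.998, 1.865], [0.0, 0.0, 0.0, 1.0]]
rail [([269.5, 242.3], 0.6)] [([270.0, 242.0, 138.0, 19.0], 0.96, [0.489, 0.006, 0.026], [[0.457, -0.221, 0.014], [0.519, 0.242, 0.245]])]
mark_red [([249.7, 229.9], 0.61), ([272.2, 223.2], 0.43)] [([252.0, 231.0, 7.0, 14.0], 0.64
[... 422 characters left out ...]
, ([272.1, 235.6], 0.59)] [([245.0, 240.0, 72.0, 12.0], 0.64, [0.486, 0.027, 0.234], [[0.473, -0.016, 0.196], [0.507, 0.187, 0.248]])]
ship [([287.2, 165.5], 0.66)] [([390.0, 183.0, 42.0, 46.0], 0.57, [0.687, -0.399, 0.046], [[0.62, -0.469, 0.011], [0.756, -0.331, 0.055]])]
wooden_box [([399.2, 254.7], 0.7)] [([403.0, 256.0, 51.0, 43.0], 0.86, [0.438, -0.443, 0.076], [[0.381, -0.522, 0.025], [0.493, -0.372, 0.085]])]
plates [([388.9, 186.0], 0.97)] [([390.0, 184.0, 42.0, 40.0], 0.71, [0.687, -0.399, 0.046], [[0.62, -0.467, 0.024], [0.755, -0.331, 0.055]])]
books [([140.3, 220.2], 0.86)] [([141.0, 221.0, 61.0, 53.0], 0.94, [0.562, 0.457, 0.057], [[0.489, 0.37, 0.022], [0.639, 0.546, 0.067]])]
```

```bash
python3 - <<'E'
import cv2,numpy as np
a,b=cv2.imread("pics/side0.png"),cv2.imread("pics/top0.png")
cv2.imwrite("pics/s2.png",cv2.resize(a[130:340,180:460],(800,600)))
cv2.imwrite("pics/t2.png",b)
E
```

```text
(no output)
```

View pics/s2.png

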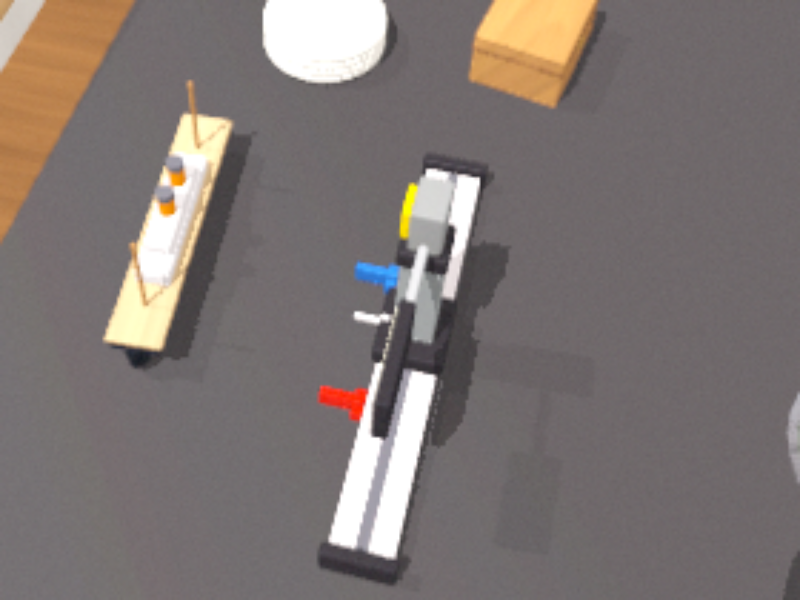

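View pics/t2.png

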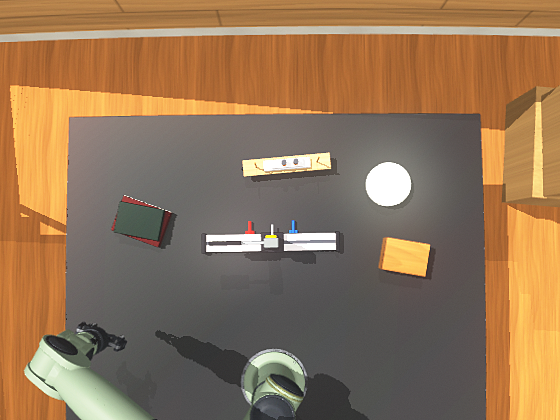

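The side crop shows the pointer (full image ~309,241) between blue (~311,226) and red (~299,270). The top view agrees: red at 250,228, pointer at 271,228. The panel hangs on the +y side, toward the books. The carriage must go about +75 mm in y. I'll go to a viewing pose over the rail next.

```bash
cat >> h.py <<'E'
def plan(pos,yaw,cur=None):
    o=readout.get_obs();p0=o["position"];r0=R.from_euler("xyz",o["eef_rot"],degrees=True)
    r1=R.from_euler("xyz",[180,0,yaw],degrees=True)
    print("t",round(float(o["time_s"]),2),"at",np.round(p0,4),np.round(o["eef_rot"],1),"F",np.round(o["ft_force"],1),"op",round(float(o["opening"]),4),
     "dp",np.round(r0.inv().apply(np.array(pos)-p0)/.25,3).tolist(),"rot",np.round((r0.inv()*r1).as_rotvec()/np.pi,3).tolist())
E
python3 - <<'E'
from h import *
print(robot.grasp_offset)
p=viewer.camera_params("top");z=np.load("top.npz");v,u=np.mgrid[225:260,195:345];u=u.ravel();v=v.ravel()
P=pts(p,np.c_[u,v].astype(float),z["d"][v,u]);P=P[(P[:,2]>.014)&(P[:,2]<.028)&(abs(P[:,0]-.488)<.06)]
(c,s,a)=cv2.minAreaRect((P[:,:2]*1000).astype(np.float32));print(c,s,a,len(P))
q=P[(abs(P[:,0]-.488)<.03)];print(np.linalg.svd(q[:,:2]-q[:,:2].mean(0))[2][0] if len(q)<6000 else 0)
plan([.40,.15,.40],112);plan([.42,.0,.42],90)
E
python3 -m inch '[{"dp":[0,0,-0.25],"rot":[0,0,0]},{"dp":[0,0,-0.5],"rot":[0,0,0.06]},{"dp":[0,0,-0.7],"rot":[0,0,0.12]},{"dp":[-0.25,-0.25,-0.7],"rot":[0,0,0.18]},{"dp":[-0.45,-0.5,-0.7],"rot":[0,0,0.24]}]'
python3 -c "
from h import *
plan([.42,.0,.42],90)"
```

```text
0.0187
(488.2233581542969, 17.988906860351562) (511.9654846191406, 118.59211730957031) 89.80125427246094 1409
[ 5.89609612e-04 -9.99999826e-01]
t 2.25 at [0.212  0.5075 0.2313] [-180.    -0.   157.3] F [-0.3  0.  -0.2] op 0.0856 dp [-1.245, -1.03, -0.675] rot [-0.0, 0.0, 0.252]
t 2.25 at [0.212  0.5075 0.2313] [-180.    -0.   157.3] F [-0.3  0.  -0.2] op 0.0856 dp [-1.55, -1.552, -0.755] rot [-0.0, 0.0, 0.374]
time_s: 2.88
position: [0.2554, 0.3895, 0.4068]
eef_rot: [179.9, -0.0, 114.1]
ft_force: [1.8, -0.3, 0.2]
opening: 0.0859
gripper_force: 0.0
t 2.88 at [0.2554 0.3895 0.4068] [179.9  -0.  114.1] F [ 1.8 -0.3  0.2] op 0.0859 dp [-1.691, -0.035, -0.053] rot [0.001, -0.0, 0.134]
```

```bash
python3 -m inch '[{"dp":[-0.2,0,-0.05],"rot":[0,0,0.05]},{"dp":[-0.45,0,-0.05],"rot":[0,0,0.1]},{"dp":[-0.7,-0.02,-0.05],"rot":[0,0,0.134]},{"dp":[-0.9,-0.03,-0.05],"rot":[0,0,0.134]},{"dp":[-1,-0.03,-0.05],"rot":[0,0,0.134]}]' -1 20
python3 -c "
from h import *
plan([.42,.0,.42],90)"
```

```text
time_s: 3.5
position: [0.3513, 0.1571, 0.419]
eef_rot: [180.0, 0.0, 90.1]
ft_force: [0.7, -0.1, -0.6]
opening: 0.0001
gripper_force: 0.0
t 3.5 at [0.3513 0.1571 0.419 ] [180.    0.   90.1] F [ 0.7 -0.1 -0.6] op 0.0001 dp [-0.629, 0.274, -0.004] rot [0.0, 0.0, 0.0]
```

```bash
cat > look.py <<'E'
from h import *
import sys
n=sys.argv[1];p=viewer.camera_params("wrist");im,d=viewer.get_image("wrist")
cv2.imwrite(f"pics/{n}.png",im[...,::-1]);np.savez(n+".npz",im=im,d=d,pose=p["pose"],K=p["K"],k1=p["k1"])
print(np.round(p["pose"],3).tolist())
for l in("rail","mark_red","mark_blue","pointer","grip","button_face"):
    r=viewer.mark_of("wrist",l)[:2];s=viewer.cut_out("wrist",l)[:1]
    print(l,[(np.round(x["uv"],1).tolist(),round(x["confidence"],2)) for x in r],[(np.round(x["rect"]).tolist(),round(x["confidence"],2),np.round(np.percentile(maskpts(p,x["mask"],d),[2,50,98],axis=0),3).tolist()) for x in s])
E
python3 look.py w1
python3 -m inch '[{"dp":[-0.2,0.1,0],"rot":[0,0,0]},{"dp":[-0.4,0.18,0],"rot":[0,0,0]},{"dp":[-0.55,0.2,0],"rot":[0,0,0]},{"dp":[-0.63,0.2,0],"rot":[0,0,0]},{"dp":[-0.63,0.2,0],"rot":[0,0,0]}]'
python3 look.py w2
```

```text
[[1.0, -0.002, -0.002, 0.351], [0.003, 0.956, 0.294, 0.233], [0.002, -0.294, 0.956, 0.56], [0.0, 0.0, 0.0, 1.0]]
rail [([350.6, 235.8], 0.71)] []
mark_red [([380.7, 200.4], 0.7)] [([374.0, 202.0, 6.0, 12.0], 0.66, [[0.52, 0.074, 0.01], [0.526, 0.089, 0.014], [0.532, 0.1, 0.02]])]
mark_blue [] []
pointer [([387.9, 248.3], 0.67)] [([372.0, 235.0, 75.0, 173.0], 0.93, [[0.456, -0.014, 0.035], [0.481, 0.029, 0.199], [0.517, 0.197, 0.242]])]
grip [([386.8, 305.1], 0.69)] [([390.0, 233.0, 40.0, 173.0], 0.82, [[0.473, 0.003, 0.178], [0.482, 0.119, 0.222], [0.508, 0.198, 0.242]])]
button_face [([404.4, 303.5], 0.48)] [([408.0, 311.0, 3.0, 23.0], 0.66, [[0.506, -0.007, 0.232], [0.508, 0.008, 0.234], [0.511, 0.023, 0.235]])]
time_s: 4.78
position: [0.4016, 0.0011, 0.4186]
eef_rot: [-180.0, -0.0, 90.1]
ft_force: [0.5, 0.6, -0.3]
opening: 0.0
gripper_force: 0.0
[[1.0, -0.003, -0.001, 0.401], [0.003, 0.956, 0.294, 0.077], [0.001, -0.294, 0.956, 0.56], [0.0, 0.0, 0.0, 1.0]]
rail [([328.7, 151.5], 0.74)] [([345.0, 143.0, 69.0, 287.0], 0.98, [[0.457, -0.215, 0.014], [0.483, 0.058, 0.023], [0.516, 0.24, 0.242]])]
mark_red [([359.0, 115.8], 0.52)] [([364.0, 115.0, 27.0, 17.0], 0.49, [[0.52, 0.073, 0.011], [0.544, 0.086, 0.018], [0.564, 0.097, 0.02]])]
mark_blue [] []
pointer [] [([347.0, 105.0, 73.0, 208.0], 0.57, [[0.456, -0.022, 0.037], [0.482, 0.031, 0.209], [0.512, 0.186, 0.242]])]
grip [([359.0, 181.9], 0.68)] [([363.0, 104.0, 43.0, 209.0], 0.95, [[0.473, -0.013, 0.179], [0.484, 0.096, 0.225], [0.508, 0.187, 0.243]])]
button_face [([358.4, 182.7], 0.69), ([377.0, 184.3], 0.62)] [([380.0, 188.0, 2.0, 32.0], 0.63, [[0.506, -0.009, 0.231], [0.509, 0.007, 0.233], [0.512, 0.023, 0.235]])]
```

View pics/w2.png

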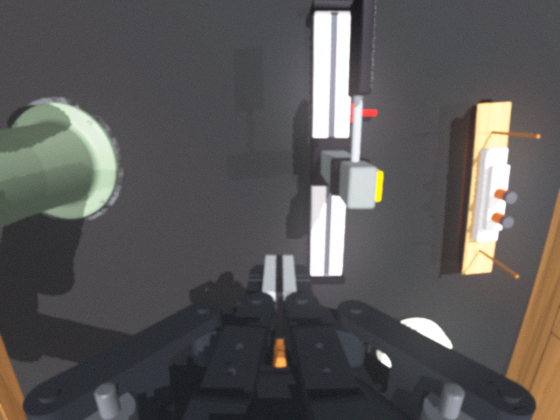

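The wrist view shows the grip at (360,185) with the yellow button to its right, the red marker at (365,113), and the panel above. The pointer is hidden behind the grip. Now colour-based fits.

```bash
cat > meas.py <<'E'
from h import *
def load(n):
    z=np.load(n+".npz");p=dict(pose=z["pose"],K=z["K"],k1=float(z["k1"])) if "pose" in z else viewer.camera_params(n)
    return z["im"].astype(int),z["d"],p
def red(n,show=True):
    im,d,p=load(n);m=(im[...,0]>120)&(im[...,1]<60)&(im[...,2]<60)
    P=maskpts(p,m,d);P=P[(P[:,0]>.50)&(P[:,0]<.60)&(abs(P[:,1]-.085)<.05)&(P[:,2]<.04)];return P
def white(n,y0):
    im,d,p=load(n);m=(im.min(2)>130)
    v,u=np.nonzero(m);P=onz(p,np.c_[u,v].astype(float),.039)
    k=(P[:,0]>.527)&(P[:,0]<.575)&(abs(P[:,1]-y0)<.06);return P[k],d[v[k],u[k]]
E
python3 - <<'E'
from meas import *
for n in("w1","w2","top","side"):
    P=red(n);Q=P[P[:,0]>.538];print(n,"red",len(P),len(Q),np.round(Q.mean(0),4) if len(Q) else 0,np.round(P.min(0),3),np.round(P.max(0),3))
    W,_=white(n,.01);print("  white",len(W),[np.round(f(W,0),4) for f in(np.mean,np.min,np.max)] if len(W) else "")
im,d,p=load("w2");v,u=np.mgrid[0:300,250:420];u=u.ravel();v=v.ravel()
P=pts(p,np.c_[u,v].astype(float),d[v,u])
r=P[(P[:,2]>.015)&(P[:,2]<.027)&(abs(P[:,0]-.488)<.04)]
# rail edges along y
e=[]
for y in np.arange(-.2,.22,.005):
    q=r[abs(r[:,1]-y)<.0025]
    if len(q)>15 and np.ptp(q[:,0])>.055: e.append([y,q[:,0].min(),q[:,0].max()])
e=np.array(e);print(len(e),np.polyfit(e[:,0],e[:,1],1),np.polyfit(e[:,0],e[:,2],1))
b=P[(P[:,2]>.0285)&(P[:,2]<.038)&(abs(P[:,0]-.488)<.045)&(abs(P[:,1])>.18)];print("blocks",[np.round(np.percentile(x,[2,98],axis=0),3).tolist() for x in(b[b[:,1]<0],b[b[:,1]>0]) if len(x)])
g=P[(P[:,2]>.238)&(P[:,2]<.248)&(P[:,1]<.04)];print("gtop",len(g),np.round(np.percentile(g,[1,50,99],axis=0),4).tolist(),cv2.minAreaRect((g[:,:2]*1000).astype(np.float32)))
l=P[(P[:,2]>.20)&(P[:,1]>.06)];k=np.polyfit(l[:,1],l[:,0],1);print("panel slope",k)
w1=load("w1")[2];pt=load("top")[2];ps=load("side")[2]
print("tri grip",tri([w1,p],[[386.8,305.1],[359,181.9]]),tri([w1,p,pt,ps],[[386.8,305.1],[359,181.9],[270.5,243.2],[332.4,207.8]]))
print("pointer",tri([ps,pt],[[306.5,236.7],[270,226.2]]),tri([ps,pt],[[305,240.6],[271.5,226]]))
E
```

```text
Traceback (most recent call last):
ValueError: zero-size array to reduction operation minimum which has no identity
```

```bash
cat > m1.py <<'E'
from meas import *
for n in("w1","w2","top","side"):
    P=red(n);Q=P[P[:,0]>.538];print(n,"red",len(P),len(Q),np.round(Q.mean(0),4) if len(Q) else 0,np.round(P.min(0),3) if len(P) else "",np.round(P.max(0),3) if len(P) else "")
    W,_=white(n,.01);print("  white",len(W),[np.round(f(W,0),4) for f in(np.mean,np.min,np.max)] if len(W) else "")
im,d,p=load("w2");v,u=np.mgrid[0:300,250:420];u=u.ravel();v=v.ravel()
P=pts(p,np.c_[u,v].astype(float),d[v,u])
r=P[(P[:,2]>.015)&(P[:,2]<.027)&(abs(P[:,0]-.488)<.04)]
e=[]
for y in np.arange(-.2,.22,.005):
    q=r[abs(r[:,1]-y)<.0025]
    if len(q)>15 and np.ptp(q[:,0])>.055: e.append([y,q[:,0].min(),q[:,0].max()])
e=np.array(e);print(len(e),np.polyfit(e[:,0],e[:,1],1),np.polyfit(e[:,0],e[:,2],1))
g=P[(P[:,2]>.238)&(P[:,2]<.248)&(P[:,1]<.04)];print("gtop",len(g),np.round(np.percentile(g,[1,50,99],axis=0),4).tolist(),cv2.minAreaRect((g[:,:2]*1000).astype(np.float32)))
l=P[(P[:,2]>.20)&(P[:,1]>.06)];print("panel slope",np.polyfit(l[:,1],l[:,0],1))
w1=load("w1")[2];pt=load("top")[2];ps=load("side")[2]
print("tri grip",tri([w1,p],[[386.8,305.1],[359,181.9]]),tri([w1,p,pt,ps],[[386.8,305.1],[359,181.9],[270.5,243.2],[332.4,207.8]]))
print("pointer",tri([ps,pt],[[306.5,236.7],[270,226.2]]),tri([ps,pt],[[305,240.6],[271.5,226]]))
E
python3 m1.py
```

```text
w1 red 0 0 0  
  white 556 [array([ 0.5451, -0.008 ,  0.039 ]), array([ 0.5271, -0.05  ,  0.039 ]), array([0.5591, 0.0384, 0.039 ])]
w2 red 0 0 0  
  white 945 [array([ 0.5432, -0.0095,  0.039 ]), array([ 0.527 , -0.0495,  0.039 ]), array([0.5676, 0.0687, 0.039 ])]
top red 1 0 0 [0.52  0.07  0.017] [0.52  0.07  0.017]
  white 20 [array([0.5395, 0.0032, 0.039 ]), array([ 5.296e-01, -5.000e-04,  3.900e-02]), array([0.5504, 0.0065, 0.039 ])]
side red 98 48 [0.5502 0.0879 0.0159] [0.52  0.071 0.004] [0.562 0.1   0.025]
  white 31 [array([0.5389, 0.0056, 0.039 ]), array([ 5.274e-01, -3.000e-04,  3.900e-02]), array([0.5519, 0.0116, 0.039 ])]
41 [-0.0135306  0.4591945] [-0.00312386  0.51959567]
gtop 1218 [[0.4733, -0.0157, 0.2382], [0.4878, 0.0072, 0.2414], [0.5032, 0.0282, 0.2432]] ((488.4403991699219, 6.438554763793945), (31.463329315185547, 45.217342376708984), 0.6913186311721802)
panel slope [0.28974326 0.43974257]
tri grip [0.48775436 0.00928619 0.22565736] [0.4866947  0.00722749 0.2183851 ]
pointer [0.54205096 0.00937702 0.06380367] [0.54493703 0.00497901 0.03613585]
```

```bash
cat >> meas.py <<'E'
def red(n):
    im,d,p=load(n);h=cv2.cvtColor(im.astype(np.uint8),cv2.COLOR_RGB2HSV).astype(int)
    m=((h[...,0]<8)|(h[...,0]>172))&(h[...,1]>150)&(h[...,2]>70);v,u=np.nonzero(m)
    P=onz(p,np.c_[u,v].astype(float),.02);w=im[v,u,0]*1.
    k=(P[:,0]>.538)&(P[:,0]<.585)&(abs(P[:,1]-.087)<.03);P=P[k]
    return len(P),np.round(P.mean(0),4) if len(P) else 0,np.round(np.percentile(P[:,1],[5,95]),4) if len(P) else 0
E
python3 - <<'E'
from meas import *
for n in("w1","w2","top","side"): print(n,red(n))
im,d,p=load("w2");print(im[108:118:2,356:380:3].tolist()[2])
a=im[60:140,310:400].astype(np.uint8)
t=np.load("top.npz")["im"][205:255,225:310];s=np.load("side.npz")["im"][210:290,280:360]
f=lambda x,h:cv2.resize(x,(int(x.shape[1]*h/x.shape[0]),h),interpolation=cv2.INTER_NEAREST)
x=np.hstack([f(t,240),f(s,240)]);cv2.imwrite("pics/mix.png",x[...,::-1])
E
```

```text
w1 (0, 0, 0)
w2 (95, array([0.5522, 0.0855, 0.02  ]), array([0.08  , 0.0912]))
top (21, array([0.5514, 0.0838, 0.02  ]), array([0.0802, 0.0873]))
side (55, array([0.5506, 0.0892, 0.02  ]), array([0.0809, 0.0977]))
[[241, 243, 246], [246, 248, 250], [255, 156, 156], [255, 87, 84], [255, 84, 79], [255, 81, 75], [255, 81, 75], [181, 91, 93]]
```

View pics/mix.png

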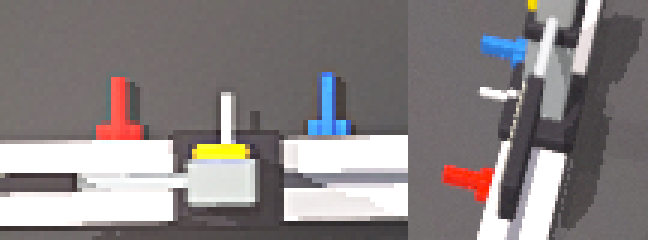

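The mix shows top view (left) with red, pointer and blue in line order, and side view (right). The pointer is centred on the grip. Travel needed ≈ +80 mm. I'll put the shut fingers down beside the grip's −y face and push.

```bash
python3 -m inch '[{"dp":[-0.2,0.2,0],"rot":[0,0,-0.002]},{"dp":[-0.26,0.38,0.2],"rot":[0,0,-0.002]},{"dp":[-0.26,0.38,0.45],"rot":[0,0,-0.002]},{"dp":[-0.26,0.38,0.7],"rot":[0,0,-0.002]},{"dp":[-0.26,0.38,0.87],"rot":[0,0,-0.002]}]'
python3 -c "
from h import *
plan([.492,-.028,.20],90.5)"
```

```text
time_s: 6.05
position: [0.496, -0.0626, 0.1987]
eef_rot: [-179.9, -0.0, 90.6]
ft_force: [-0.0, 0.0, 0.4]
opening: -0.0001
gripper_force: 0.0
t 6.05 at [ 0.496  -0.0626  0.1987] [-179.9   -0.    90.6] F [-0.   0.   0.4] op -0.0001 dp [0.139, -0.015, -0.005] rot [-0.0, -0.0, 0.0]
```

```bash
python3 -m inch '[{"dp":[0.08,0,0],"rot":[0,0,0]},{"dp":[0.13,0,0],"rot":[0,0,0]},{"dp":[0.16,0,0],"rot":[0,0,0]},{"dp":[0.2,0,0],"rot":[0,0,0]},{"dp":[0.25,0,0],"rot":[0,0,0]}]'
python3 -m inch '[{"dp":[0.05,0,0],"rot":[0,0,0]},{"dp":[0.1,0,0],"rot":[0,0,0]},{"dp":[0.14,0,0],"rot":[0,0,0]},{"dp":[0.17,0,0],"rot":[0,0,0]},{"dp":[0.19,0,0],"rot":[0,0,0]}]'
cat > m2.py <<'E'
from meas import *
import sys
t=sys.argv[1]
for c in("wrist","top","side"):
    p=viewer.camera_params(c);im,d=viewer.get_image(c);n={"wrist":"x"}.get(c,c)+t
    np.savez(n+".npz",im=im,d=d,pose=p["pose"],K=p["K"],k1=p["k1"])
    W,_=white(n,.085);print(c,"red",red(n),"white",len(W),[np.round(f(W,0),4) for f in(np.mean,np.min,np.max)] if len(W) else "")
    cv2.imwrite(f"pics/{n}.png",im[...,::-1])
plan([0,0,0],90.5)
x,tt,s=(np.load(k+t+".npz")["im"] for k in("x","top","side"))
f=lambda a,h:cv2.resize(a,(int(a.shape[1]*h/a.shape[0]),h),interpolation=cv2.INTER_NEAREST)
cv2.imwrite(f"pics/mix{t}.png",np.hstack([f(x,320),f(tt[215:255,235:275],320)])[...,::-1])
E
python3 m2.py a
```

```text
time_s: 6.68
position: [0.4967, -0.0, 0.202]
eef_rot: [179.9, 0.0, 90.6]
ft_force: [-0.3, -2.8, -0.1]
opening: -0.0001
gripper_force: 0.0
time_s: 7.3
position: [0.4957, 0.0478, 0.2014]
eef_rot: [180.0, 0.0, 90.6]
ft_force: [0.6, -3.5, 3.2]
opening: 0.0
gripper_force: 0.0
wrist red (205, array([0.5528, 0.0878, 0.02  ]), array([0.082 , 0.0921])) white 189 [array([0.5382, 0.0847, 0.039 ]), array([0.527 , 0.0811, 0.039 ]), array([0.5496, 0.0882, 0.039 ])]
top red (0, 0, 0) white 295 [array([0.5445, 0.0854, 0.039 ]), array([0.5297, 0.0271, 0.039 ]), array([0.5649, 0.1416, 0.039 ])]
side red (55, array([0.5505, 0.0895, 0.02  ]), array([0.0813, 0.0982])) white 28 [array([0.5387, 0.0844, 0.039 ]), array([0.5276, 0.0794, 0.039 ]), array([0.5493, 0.0892, 0.039 ])]
t 7.45 at [0.4956 0.0482 0.2012] [-1.80e+02 -1.00e-01  9.06e+01] F [1.  0.2 1.9] op 0.0002 dp [-0.172, -1.984, 0.805] rot [-0.0, -0.001, 0.001]
```

View pics/mixa.png

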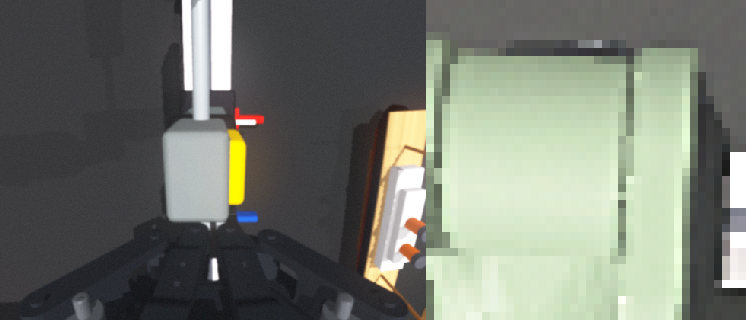

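The wrist view shows the pointer lying over the red marker, with red showing on its +y side and beyond its tip (about 250,120). It is slightly short, as planned. I'll zoom and use profiles.

```bash
python3 - <<'E'
from meas import *
im,d,p=load("xa")
o=np.array(p["pose"])[:3,3];print("cam",np.round(o,3))
def px(w):
    T=np.linalg.inv(p["pose"]);c=T[:3,:3]@w+T[:3,3];s=np.array([c[0],-c[1]])/-c[2];s=s*(1+p["k1"]*(s@s));return s*[p["K"][0,0],p["K"][1,1]]+p["K"][:2,2]
c=px(np.array([.55,.087,.02])).astype(int);print(c)
a=im[c[1]-15:c[1]+15,c[0]-25:c[0]+25].astype(np.uint8);cv2.imwrite("pics/za.png",cv2.resize(a,(800,480),interpolation=cv2.INTER_NEAREST)[...,::-1])
for x,z,ch in((.535,.039,1),(.54,.039,1),(.545,.039,1),(.558,.02,0),(.561,.02,0),(.564,.02,0)):
    y=np.arange(.074,.1,.001);q=np.array([px(np.array([x,t,z])) for t in y])
    print(x,[int(t) for t in cv2.remap(im[...,ch].astype(np.float32),q[:,0].astype(np.float32).reshape(1,-1),q[:,1].astype(np.float32).reshape(1,-1),1)[0]])
E
```

```text
cam [0.494 0.124 0.343]
[332 154]
0.535 [75, 74, 70, 67, 62, 58, 78, 152, 231, 252, 254, 255, 254, 245, 172, 80, 61, 57, 49, 47, 58, 69, 75, 76, 74, 74, 76]
0.54 [73, 72, 72, 67, 60, 58, 77, 148, 224, 251, 254, 255, 254, 245, 177, 85, 60, 56, 49, 47, 55, 67, 72, 73, 73, 73, 74]
0.545 [73, 74, 71, 62, 56, 56, 72, 138, 219, 251, 254, 255, 254, 244, 178, 87, 57, 53, 49, 44, 56, 66, 69, 70, 71, 70, 71]
0.558 [80, 79, 78, 77, 78, 81, 113, 185, 242, 252, 253, 254, 254, 254, 254, 254, 250, 230, 177, 121, 86, 77, 76, 76, 74, 78, 74]
0.561 [78, 76, 78, 75, 77, 83, 111, 180, 238, 251, 253, 254, 253, 253, 253, 252, 245, 203, 132, 87, 78, 77, 77, 78, 74, 72, 74]
0.564 [80, 77, 79, 78, 78, 76, 83, 99, 126, 139, 149, 156, 158, 155, 152, 142, 123, 96, 80, 76, 75, 74, 73, 72, 72, 74, 75]
```

View pics/za.png

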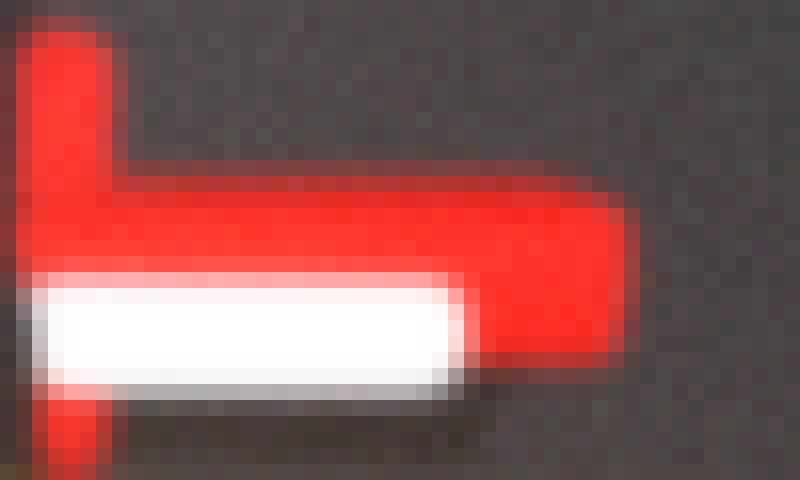

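```bash
python3 -m inch '[{"dp":[0.002,0,0],"rot":[0,0,0]},{"dp":[0.004,0,0],"rot":[0,0,0]},{"dp":[0.0065,0,0],"rot":[0,0,0]},{"dp":[0.0065,0,0],"rot":[0,0,0]},{"dp":[0.0065,0,0],"rot":[0,0,0]}]'
cat > m3.py <<'E'
from meas import *
import sys
n=sys.argv[1]
p=viewer.camera_params("wrist");im,d=viewer.get_image("wrist");np.savez(n+".npz",im=im,d=d,pose=p["pose"],K=p["K"],k1=p["k1"])
def px(w):
    T=np.linalg.inv(p["pose"]);c=T[:3,:3]@w+T[:3,3];s=np.array([c[0],-c[1]])/-c[2];s=s*(1+p["k1"]*(s@s));return s*[p["K"][0,0],p["K"][1,1]]+p["K"][:2,2]
print("cam",np.round(np.array(p["pose"])[:3,3],3),viewer.mark_of("wrist","pointer")[:1],readout.get_obs()["position"])
for x,z,ch in((.535,.039,1),(.54,.039,1),(.545,.039,1),(.557,.02,0),(.559,.02,0),(.561,.02,0)):
    y=np.arange(.07,.105,.00025);q=np.array([px(np.array([x,t,z])) for t in y]).astype(np.float32)
    g=cv2.remap(im[...,ch].astype(np.float32),q[:,:1].T.copy(),q[:,1:].T.copy(),1)[0];k=np.nonzero(g>160)[0];print(x,(y[k[0]],y[k[-1]],(y[k[0]]+y[k[-1]])/2) if len(k) else 0)
E
python3 m3.py b
```

```text
time_s: 8.07
position: [0.4956, 0.0486, 0.2013]
eef_rot: [-180.0, 0.0, 90.6]
ft_force: [-0.2, -2.6, 2.2]
opening: 0.0003
gripper_force: 0.0
cam [0.494 0.125 0.342] [{'uv': [336.4, 158.5], 'confidence': 0.83}] [0.49558264 0.0487089  0.20125316]
0.535 (np.float64(0.08225000000000002), np.float64(0.08875000000000002), np.float64(0.08550000000000002))
0.54 (np.float64(0.08225000000000002), np.float64(0.08875000000000002), np.float64(0.08550000000000002))
0.545 (np.float64(0.08225000000000002), np.float64(0.08900000000000002), np.float64(0.08562500000000002))
0.557 (np.float64(0.08075000000000002), np.float64(0.09225000000000003), np.float64(0.08650000000000002))
0.559 (np.float64(0.08050000000000002), np.float64(0.09200000000000003), np.float64(0.08625000000000002))
0.561 (np.float64(0.08075000000000002), np.float64(0.09150000000000003), np.float64(0.08612500000000002))
```

```bash
python3 -m inch '[{"dp":[0.001,0,0],"rot":[0,0,0]},{"dp":[0.002,0,0],"rot":[0,0,0]},{"dp":[0.003,0,0],"rot":[0,0,0]},{"dp":[0.003,0,0],"rot":[0,0,0]},{"dp":[0.003,0,0],"rot":[0,0,0]}]'
python3 m3.py c
```

```text
time_s: 8.8
position: [0.4955, 0.0497, 0.2013]
eef_rot: [-180.0, -0.0, 90.6]
ft_force: [0.3, -2.0, 0.8]
opening: -0.0002
gripper_force: 0.0
cam [0.494 0.126 0.342] [{'uv': [334.6, 160.4], 'confidence': 0.88}] [0.4955849  0.04973062 0.20128658]
0.535 (np.float64(0.08300000000000002), np.float64(0.09000000000000002), np.float64(0.08650000000000002))
0.54 (np.float64(0.08325000000000002), np.float64(0.09000000000000002), np.float64(0.08662500000000002))
0.545 (np.float64(0.08325000000000002), np.float64(0.09000000000000002), np.float64(0.08662500000000002))
0.557 (np.float64(0.08075000000000002), np.float64(0.09225000000000003), np.float64(0.08650000000000002))
0.559 (np.float64(0.08075000000000002), np.float64(0.09200000000000003), np.float64(0.08637500000000002))
0.561 (np.float64(0.08075000000000002), np.float64(0.09150000000000003), np.float64(0.08612500000000002))
```

Pointer and red centre agree within ~0.3 mm in the wrist view. Now back off, rise and open over the grip.

```bash
python3 -m inch '[{"dp":[-0.06,0,0],"rot":[0,0,0]},{"dp":[-0.08,0,-0.1],"rot":[0,0,0]},{"dp":[-0.08,0,-0.3],"rot":[0,0,0]},{"dp":[0.06,-0.03,-0.36],"rot":[0,0,0]},{"dp":[0.14,-0.03,-0.36],"rot":[0,0,0]}]'
python3 -m inch '[{"dp":[0,0,0],"rot":[0,0,0]},{"dp":[0,0,0],"rot":[0,0,0]},{"dp":[0,0,0],"rot":[0,0,0]},{"dp":[0,0,0],"rot":[0,0,0]},{"dp":[0,0,0],"rot":[0,0,0]}]' 1
python3 m3.py d; python3 - <<'E'
from meas import *
im,d,p=load("d")
v,u=np.mgrid[0:420,0:560];u=u.ravel();v=v.ravel();P=pts(p,np.c_[u,v].astype(float),d[v,u])
g=P[(P[:,2]>.236)&(P[:,2]<.25)&(abs(P[:,1]-.085)<.035)&(abs(P[:,0]-.488)<.03)];print("gtop",len(g),np.round(np.percentile(g,[1,50,99],axis=0),4).tolist(),cv2.minAreaRect((g[:,:2]*1000).astype(np.float32)))
c=viewer.cut_out("wrist","button_face")[:1];print([np.round(np.percentile(maskpts(p,x["mask"],d),[5,50,95],axis=0),3).tolist() for x in c])
plan([.4876,.0845,.197],90.5)
E
```

```text
time_s: 9.52
position: [0.4881, 0.0851, 0.2928]
eef_rot: [179.9, -0.1, 90.6]
ft_force: [-0.3, -0.4, 0.3]
opening: 0.0
gripper_force: 0.0
time_s: 10.15
position: [0.4877, 0.0843, 0.2912]
eef_rot: [-180.0, 0.0, 90.6]
ft_force: [-0.5, -0.3, 0.8]
opening: 0.0852
gripper_force: 0.0
cam [0.486 0.16  0.432] [{'uv': [325.8, 178.9], 'confidence': 0.71}] [0.48774584 0.08444474 0.2912373 ]
0.535 (np.float64(0.08275000000000002), np.float64(0.09050000000000002), np.float64(0.08662500000000002))
0.54 (np.float64(0.08275000000000002), np.float64(0.09050000000000002), np.float64(0.08662500000000002))
0.545 (np.float64(0.08275000000000002), np.float64(0.09050000000000002), np.float64(0.08662500000000002))
0.557 (np.float64(0.08050000000000002), np.float64(0.09375000000000003), np.float64(0.08712500000000002))
0.559 (np.float64(0.08050000000000002), np.float64(0.09350000000000003), np.float64(0.08700000000000002))
0.561 (np.float64(0.08050000000000002), np.float64(0.09275000000000003), np.float64(0.08662500000000002))
gtop 3023 [[0.4721, 0.0643, 0.2372], [0.4872, 0.0883, 0.2413], [0.5022, 0.1085, 0.2429]] ((487.1956787109375, 86.23226928710938), (31.02060890197754, 45.38587951660156), 1.0253511667251587)
[[[0.503, 0.073, 0.216], [0.507, 0.09, 0.233], [0.51, 0.103, 0.234]]]
t 10.3 at [0.4877 0.0845 0.2913] [-180.    -0.    90.6] F [ 0.8 -0.  -0.8] op 0.0856 dp [-0.0, -0.001, 0.377] rot [-0.0, -0.0, 0.0]
```

```bash
python3 -m inch '[{"dp":[0.006,-0.001,0.1],"rot":[0,0,0]},{"dp":[0.006,-0.001,0.22],"rot":[0,0,0]},{"dp":[0.006,-0.001,0.32],"rot":[0,0,0]},{"dp":[0.006,-0.001,0.375],"rot":[0,0,0]},{"dp":[0.006,-0.001,0.375],"rot":[0,0,0]}]'
python3 -m inch '[{"dp":[0,0,0],"rot":[0,0,0]},{"dp":[0,0,0],"rot":[0,0,0]},{"dp":[0,0,0],"rot":[0,0,0]},{"dp":[0,0,0],"rot":[0,0,0]},{"dp":[0,0,0],"rot":[0,0,0]}]' -1 50
python3 m3.py e; python3 -c "
from h import *
plan([.4876,.086,.307],90.5)"
```

```text
time_s: 10.92
position: [0.4869, 0.0861, 0.197]
eef_rot: [-179.9, 0.0, 90.6]
ft_force: [-0.0, -0.2, 0.3]
opening: 0.0851
gripper_force: 0.0
time_s: 11.55
position: [0.4882, 0.0861, 0.1992]
eef_rot: [179.9, 0.0, 90.6]
ft_force: [-3.0, 0.0, 8.7]
opening: 0.0311
gripper_force: 51.4
cam [0.486 0.162 0.34 ] [{'uv': [339.9, 197.8], 'confidence': 0.56}] [0.48821401 0.08612865 0.19923023]
0.535 (np.float64(0.08275000000000002), np.float64(0.09000000000000002), np.float64(0.08637500000000002))
0.54 (np.float64(0.08300000000000002), np.float64(0.09025000000000002), np.float64(0.08662500000000002))
0.545 (np.float64(0.08300000000000002), np.float64(0.09050000000000002), np.float64(0.08675000000000002))
0.557 (np.float64(0.08075000000000002), np.float64(0.09450000000000003), np.float64(0.08762500000000002))
0.559 (np.float64(0.08075000000000002), np.float64(0.09400000000000003), np.float64(0.08737500000000002))
0.561 (np.float64(0.08075000000000002), np.float64(0.09275000000000003), np.float64(0.08675000000000002))
t 11.65 at [0.4882 0.0861 0.1992] [179.9   0.   90.6] F [-3.  -0.4  8. ] op 0.0311 dp [-0.001, -0.001, -0.431] rot [0.001, 0.0, 0.001]
```

Button squeezed (31 mm), alignment unchanged. Pull straight up.

```bash
python3 -m inch '[{"dp":[0,0,-0.03],"rot":[0,0,0]},{"dp":[0,0,-0.08],"rot":[0,0,0]},{"dp":[0,0,-0.14],"rot":[0,0,0]},{"dp":[0,0,-0.2],"rot":[0,0,0]},{"dp":[0,0,-0.26],"rot":[0,0,0]}]'
python3 -m inch '[{"dp":[0,0,-0.05],"rot":[0,0,0]},{"dp":[0,0,-0.1],"rot":[0,0,0]},{"dp":[0,0,-0.14],"rot":[0,0,0]},{"dp":[0,0,-0.17],"rot":[0,0,0]},{"dp":[0,0,-0.18],"rot":[0,0,0]}]'
python3 -c "
from h import *
plan([.488,.086,.3092],90.5)"
```

```text
time_s: 12.28
position: [0.488, 0.0861, 0.2639]
eef_rot: [179.9, 0.0, 90.6]
ft_force: [5.1, -0.2, -6.1]
opening: 0.0312
gripper_force: 50.0
time_s: 12.9
position: [0.488, 0.0861, 0.3086]
eef_rot: [179.9, -0.0, 90.6]
ft_force: [5.2, 0.7, -3.9]
opening: 0.0308
gripper_force: 50.3
t 12.9 at [0.488  0.0861 0.3086] [179.9  -0.   90.6] F [ 5.2  0.7 -3.9] op 0.0308 dp [-0.0, -0.0, -0.002] rot [0.001, -0.0, 0.001]
```

Passed the first stop; now press gently into the end stop.

```bash
python3 -m inch '[{"dp":[0,0,-0.004],"rot":[0,0,0]},{"dp":[0,0,-0.008],"rot":[0,0,0]},{"dp":[0,0,-0.01],"rot":[0,0,0]},{"dp":[0,0,-0.01],"rot":[0,0,0]},{"dp":[0,0,-0.01],"rot":[0,0,0]}]'
python3 - <<'E'
from meas import *
plan([.488,.086,.3092],90.5)
c="side";p=viewer.camera_params(c);im,d=viewer.get_image(c);np.savez("sidef.npz",im=im,d=d,pose=p["pose"],K=p["K"],k1=p["k1"])
P=maskpts(p,np.ones(d.shape,bool),d);l=P[(abs(P[:,0]-.487)<.03)&(P[:,1]>.19)&(P[:,1]<.27)&(P[:,2]>.2)];print("panel top",len(l),np.percentile(l[:,2],[2,50,98]))
W,_=white("sidef",.085);print(red("sidef"),W.mean(0) if len(W) else "")
cv2.imwrite("pics/fin.png",cv2.resize(im[120:330,180:460],(800,600))[...,::-1])
E
```

```text
time_s: 13.52
position: [0.4879, 0.0861, 0.3093]
eef_rot: [-180.0, -0.0, 90.6]
ft_force: [8.6, -0.3, -11.0]
opening: 0.0314
gripper_force: 51.0
t 13.53 at [0.4879 0.0861 0.3093] [-180.    -0.    90.6] F [  8.6  -0.3 -11. ] op 0.0314 dp [-0.0, 0.0, 0.001] rot [-0.0, -0.0, 0.0]
panel top 348 [0.29201789 0.33687164 0.3397184 ]
(54, array([0.5506, 0.0897, 0.02  ]), array([0.0816, 0.0982])) [0.53825105 0.08549244 0.039     ]
```

View pics/fin.png

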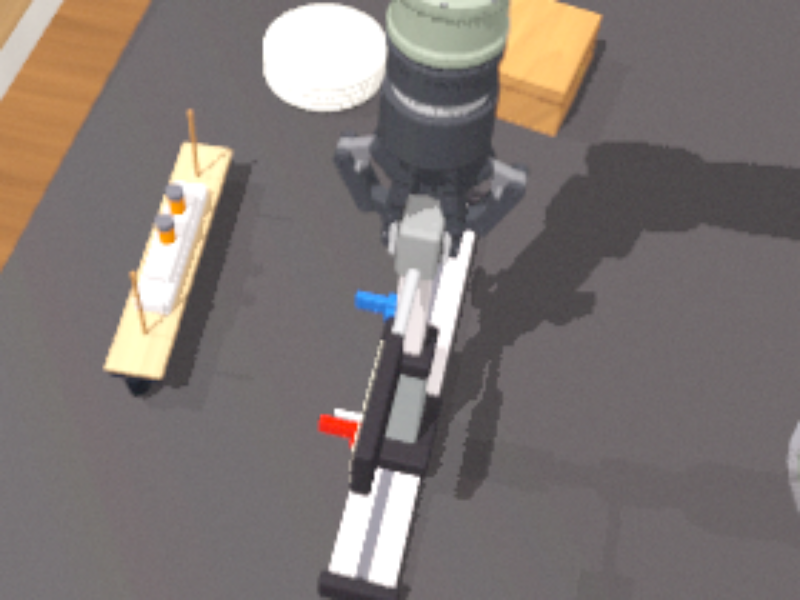

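The picture shows the column extended, held by the fingers at about (420,230), with the pointer in line over the red marker (340,420). The goods have not moved. The travel was 110 mm, and the upward force is rising against the hard stop.

```bash
python3 -c "
from rig import robot
print(robot.job_done())"
```

```text
the job is handed in; nothing more can be done
None
```

The job is handed in at about 13.5 s: the pointer is in line with the red marker to within about 1 mm, and the column is held at full height (110 mm) with the button squeezed and the goods left alone.

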